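# Clear the sawing jig, set its length stop and load the bar

## Robot

A 7-joint arm with a two-finger parallel gripper is mounted at the origin on the work surface. World frame = base frame: x ahead of the robot, y to its left, z up, the work surface at z = 0. Lengths are in m, angles in rad, forces in N, time in s.
With the tool pointing down it reaches from about 0.4 to 0.85 m from the base axis. Payload 4.5 kg.
Tool frame: the origin (TCP) lies at the very end of the fingers, on their centre line; the grasp point (between the pads) lies 19 mm behind it; z points along the fingers, y is the line along which they close (so a half turn about z gives the same grasp; the last joint's range is limited). The gripper opens to 88 mm and grips with 3 to 60 N. Pads are 18 mm wide; open, the fingers measure 123 mm over their backs; the gripper's body (75 mm by 187 mm) begins 45 mm behind the grasp point.
Start: joints at [-1.293, 0.689, -0.195, 1.565, 0.157, 0.902, -0.215], TCP at [0.151, 0.607, 0.239] pointing down, gripper open.
Joint ranges: [-3.01, 3.01], [-0.46, 2.08], [-1.47, 1.51], [0.13, 2.56], [-1, 4.14], [0.04, 2.09], [-2.66, 2.66]. Speed limits (rad/s): [2.57, 2.57, 3.14, 3.14, 3.14, 3.14, 3.14].

## Interface

Orientations are given as a unit quaternion [w, x, y, z].
In Python, from plant import arm gives the robot as it stands.
- The arm moves only by the tool servo_tool, never from a script. Its argument "targets" is a list that holds one entry, the list of rows, each a list of 7 numbers: the shift along the tool's x, y, z in mm, then the turn, a rotation vector about the tool's x, y, z in rad, then the opening, from 0 (shut) to 1 (fully open). In form: [[[x, y, z, rx, ry, rz, gripper], ...]]. A call has 1 to 10 rows; each row is the pose to reach, as a shift and turn from the pose commanded when the call began, along the tool's axes at that moment; what a row does not reach only later rows make up. A row lasts 1/12 s, in which the tool goes at most 41.7 mm and 7.16 degrees, less where a joint would pass 70% of its speed; a pose out of reach is approached as far as the arm can. A call with a gripper value outside its range is refused whole. The fingers move at their own pace and stop on an object; the grip force is fixed at half the most. Time passes only in rows, so rows that repeat a pose let the fingers close. It gives the time, the measured TCP pose, the force, the opening and the grip force at its end, in the units of the state.
- arm.get_state(): the state, without advancing time (a new reading comes with each control period).
- arm.get_image(name): name is "scene" or "top"; returns a dict with "color" (384x512x3 uint8, red, green, blue), "mtx" (3x3 intrinsics, pixels), "R" (3x3) and "t" (3): a world point X has camera coordinates R X + t. Camera axes: x right, y down, z forward; pixel columns grow to the right and rows downward; lengths in m; the calibration is good to about 2 mm. A picture is of the moment at which its call begins. There is no depth.
- arm.hand_in(): hands the job in; it is judged then, once.
Trained networks look in the newest picture that a camera, given by its name, has taken for a name from the list of things; names that differ only in an ending like _2 or _b are one class to them, and where a whole thing is asked for, a point or a joint stands for the part that bears it (a point fixed in the world has none). Each returns a list of dicts, best first, with "confidence" (0 to 1); they miss things now and then, are a little off and sometimes report something else, mostly with a low value. They report only what shows in the picture. A call takes as long as a camera call.
- arm.silhouettes(camera, query): "pixels" (384x512 bool, what is visible of it).
- arm.spot_point(camera, query): "point" ([x, y, z] in m, in world coordinates, good to about 4 mm: a listed point, or the origin of a listed thing).
The state is a dict: "time": time; "qpos": joint angles; "joint_vel": joint speeds; "joint_efforts": joint torques, N m; "tcp_pos": TCP position; "tcp_rot": TCP orientation; "wrist_force": force on the tool from outside, world axes, zero at the start; "ft_torque": the same for the moment, N m; "finger_gap": finger opening in m; "gripper_force": force on a finger pad.
Only numpy, scipy, OpenCV 4.12 (cv2) and the standard library are available. Lean on these libraries where they do the work, as an engineer would, in place of code of your own. Each camera call takes 0.05 s, during which the arm holds its last target. There are 200 camera calls.

## Task

Clear every scrap piece out of the sawing jig's channel into the white tub before you move the stop. Then slide the length stop by its orange grip until its yellow pointer stands at the red mark, and after that lay the blue bar flat in the channel with its end up against the stop, without pushing the stop off the mark. Leave the can, the jar and the hammer where they are.

Things in the scene. Friction and masses are not known exactly. Their poses are not given: they have to be found in the camera images.
- jig: Sawing jig fixed to the bench: green plate 130 x 400 x 12 mm, origin at the centre of its underside on the bench, x across, y along its length (away from the end where the stop starts), z up. On the plate two dark fences 8 mm high and 8 mm thick (tops 20 mm above the bench) run the whole length, centred 25 mm either side of the middle, leaving a 42 mm wide channel along y whose floor is the plate's top, 12 mm above the bench. A black saw line crosses it at y = +90 mm.
- stop (a joint): Travel of the length stop along the jig, in m: 0 at the -y end of its track, growing towards the jig's +y, at most 0.14. It stays where left and resists with about 12 N of friction. Starts between 0 and 0.015.
- stop_grip (a point): Centre of the orange grip on the length stop: upright block 24 mm (jig x) by 22 mm (jig y), 38 mm tall, 44 to 82 mm above the bench, standing on the stop's aluminium body (58 mm across, 30 mm along the jig, top 44 mm above the bench), which rides over the fences. Axes as the jig's.
- stop_pointer (a point): Tip of the stop's thin yellow pointer (5 mm wide), on the stop's centre line, 46 mm to the jig's +x side. Axes as the jig's.
- stop_face (a point): Centre of the stop's working face (the side towards the jig's +y), 15 mm ahead of the grip's centre, 27 mm above the bench; the bar's end goes against it. Axes as the jig's.
- marker: Red mark on the plate beside the fence on the jig's +x side: strip 20 mm (x) by 6 mm (y), 8 mm high, fixed. Origin on its centre line; axes as the jig's. The yellow pointer must stand level with it along the jig's y.
- bar: Blue square tube, 30 x 200 x 30 mm (x, y, z), about 350 g, loose, lying on the bench at the start, to the left of the jig (+y) as seen from the robot. Origin at its centre, y along its length; either end may go to the stop and any side up.
- tub: White open scrap tub, fixed: 160 x 180 x 90 mm outside, walls 5 mm. Origin at the centre of its underside, z up.
- oil_can: Yellow can, 56 mm across, 120 mm tall, a bystander to leave alone. Origin under its centre.
- jar: Jar, 60 mm across, 80 mm tall, a bystander to leave alone. Origin under its centre.
- hammer: Hammer lying on the bench, about 250 mm long, a bystander to leave alone.
- scrap_tube: Scrap piece: red-painted square tube stub, 30 x 44 x 30 mm (x, y, z), about 100 g, origin at its centre. At the start it stands in the jig's channel with z up and y about along the jig, its upper part above the fences. May be absent (None).
- scrap_steel: Scrap piece: dark steel square bar stub, 28 x 36 x 28 mm (x, y, z), about 200 g, origin at its centre. At the start it stands in the jig's channel with z up and y about along the jig, its upper part above the fences. May be absent (None).
- scrap_channel: Scrap piece: bright steel U-channel stub, open side down at the start, 30 x 44 x 32 mm (x, y, z), about 120 g, origin at its centre. At the start it stands in the jig's channel with z up and y about along the jig, its upper part above the fences. May be absent (None).
- scrap_brass: Scrap piece: brass bar stub, 26 x 40 x 32 mm (x, y, z), about 220 g, origin at its centre. At the start it stands in the jig's channel with z up and y about along the jig, its upper part above the fences. May be absent (None).
- scrap_wood: Scrap piece: pale wooden packing block, 30 x 42 x 34 mm (x, y, z), about 50 g, origin at its centre. At the start it stands in the jig's channel with z up and y about along the jig, its upper part above the fences. May be absent (None).

How it is judged:
On the way, in this order (a step that is already met when the one before it is completed fails the run):
1. every scrap piece lies in the tub, and the stop has not been moved (x of scrap_tube in the frame of tub between -0.08 and 0.08 m and y of scrap_tube in the frame of tub between -0.09 and 0.09 m and z of scrap_tube in the frame of tub between 0 and 0.1 m and x of scrap_steel in the frame of tub between -0.08 and 0.08 m and y of scrap_steel in the frame of tub between -0.09 and 0.09 m and z of scrap_steel in the frame of tub between 0 and 0.1 m and x of scrap_channel in the frame of tub between -0.08 and 0.08 m and y of scrap_channel in the frame of tub between -0.09 and 0.09 m and z of scrap_channel in the frame of tub between 0 and 0.1 m and x of scrap_brass in the frame of tub between -0.08 and 0.08 m and y of scrap_brass in the frame of tub between -0.09 and 0.09 m and z of scrap_brass in the frame of tub between 0 and 0.1 m and x of scrap_wood in the frame of tub between -0.08 and 0.08 m and y of scrap_wood in the frame of tub between -0.09 and 0.09 m and z of scrap_wood in the frame of tub between 0 and 0.1 m and value of joint stop below 0.03 m), for 0.2 s.
2. the stop's pointer stands at the red mark, within 5 mm (y of stop_pointer in the frame of marker between -0.005 and 0.005 m and velocity of joint stop between -0.01 and 0.01 m/s), for 0.2 s.
3. the bar lies flat in the channel with its end against the stop (y of bar in the frame of stop_face between 0.096 and 0.104 m and x of bar in the frame of jig between -0.008 and 0.008 m and z of bar in the frame of jig between 0.023 and 0.031 m and angle between the y axis of bar and the y axis of jig, either way round below 0.06 rad), for 0.2 s.
At the end, for the whole second after the job is handed in: All scrap present is in the tub; the stop's pointer is within 5 mm of the red mark; the bar lies on the channel floor (height within 4 mm, sideways 8 mm, angle 0.06 rad), its end within 4 mm of the stop's face; bar and stop at rest (all of step 2 and all of step 3 and x of scrap_tube in the frame of tub between -0.08 and 0.08 m and y of scrap_tube in the frame of tub between -0.09 and 0.09 m and z of scrap_tube in the frame of tub between 0 and 0.1 m and x of scrap_steel in the frame of tub between -0.08 and 0.08 m and y of scrap_steel in the frame of tub between -0.09 and 0.09 m and z of scrap_steel in the frame of tub between 0 and 0.1 m and x of scrap_channel in the frame of tub between -0.08 and 0.08 m and y of scrap_channel in the frame of tub between -0.09 and 0.09 m and z of scrap_channel in the frame of tub between 0 and 0.1 m and x of scrap_brass in the frame of tub between -0.08 and 0.08 m and y of scrap_brass in the frame of tub between -0.09 and 0.09 m and z of scrap_brass in the frame of tub between 0 and 0.1 m and x of scrap_wood in the frame of tub between -0.08 and 0.08 m and y of scrap_wood in the frame of tub between -0.09 and 0.09 m and z of scrap_wood in the frame of tub between 0 and 0.1 m and linear speed of bar below 0.02 m/s); the robot touches nothing.
It fails at once if the oil can is moved more than 4 cm (distance of oil_can from where it was at the start of the episode above 0.04 m).
It fails at once if the jar is moved more than 4 cm (distance of jar from where it was at the start of the episode above 0.04 m).
It fails at once if the hammer is moved more than 4 cm (distance of hammer from where it was at the start of the episode above 0.04 m).
Of scrap_tube, scrap_steel, scrap_channel, scrap_brass, scrap_wood only 3 to 5 are there at a start; the rules pass over those that are not, and their reading is None.
At some moment in a run one of bar may be knocked a few centimetres aside while the robot is not near it.
Once in a run the grip may slacken for a moment while it holds something.
It also fails if it takes over 210 s, if anything falls off the work surface, if the arm or the gripper's body presses on something with over 40 N, if the wrist force passes 120 N, or if a joint passes its speed limit or range.

## Working session

There is one attempt and no reset: what is moved stays moved. The work goes in short steps, Python scripts to look and compute and a tool call to move; the robot and the scene stay as the last step left them, time stands still between calls to the robot, and variables do not carry over. Pictures are saved under pics/ and viewed, at most 14 in all, crops included, and the job is handed in when it is done.

Besides the shell and the picture viewer there is one more tool, called after "Request:" by a JSON object that holds its "api" and its "payload", one argument or row to a line. servo_tool: Moves the arm, as the interface text tells. Its arguments: {"type":"object","properties":{"targets":{"type":"array"}},"required":["targets"]}

```bash
mkdir -p pics
cat > h.py <<'E'
import numpy as np, cv2
from plant import arm
from scipy.spatial.transform import Rotation as Rn
def snap(c,name,crop=None,scale=1):
    im=arm.get_image(c); a=im["color"][:,:,::-1]
    if crop: a=a[crop[1]:crop[3],crop[0]:crop[2]]
    cv2.imwrite("pics/"+name,cv2.resize(a,None,fx=scale,fy=scale)); return im
def pix2(im,u,v,z):
    d=im["R"].T@np.linalg.inv(im["mtx"])@np.array([u,v,1.]); c=-im["R"].T@im["t"]
    return c+d*(z-c[2])/d[2]
def toolrot(s): 
    q=s["tcp_rot"]; return Rn.from_quat([q[1],q[2],q[3],q[0]])
E
python3 - <<'E'
from h import *
s=arm.get_state(); print(s["time"],s["tcp_pos"],s["tcp_rot"],s["finger_gap"]);print(toolrot(s).as_matrix().round(3))
for c in("scene","top"):
    im=snap(c,c+"0.png",scale=1.5); print(c,(-im["R"].T@im["t"]).round(3))
    for n in "jig stop_grip stop_pointer stop_face marker bar tub oil_can jar hammer scrap_tube scrap_steel scrap_channel scrap_brass scrap_wood".split():
        print(n,[(np.round(d["point"],3).tolist(),round(d["confidence"],2)) for d in arm.spot_point(c,n)[:2]])
E
```

```text
0.0 [0.15077529 0.60589464 0.23789587] [-4.16275965e-05  1.21567266e-01  9.92582758e-01 -9.31080965e-04] 0.08829505758414023
[[-0.97   0.241 -0.   ]
 [ 0.241  0.97  -0.002]
 [-0.    -0.002 -1.   ]]
scene [ 1.275 -0.583  0.812]
jig [([0.525, -0.094, 0.004], 0.8)]
stop_grip [([0.521, -0.257, 0.063], 0.68)]
stop_pointer [([0.569, -0.254, 0.028], 0.61)]
stop_face [([0.524, -0.235, 0.027], 0.71), ([0.34, -0.465, 0.0], 0.23)]
marker []
bar [([0.626, 0.258, 0.016], 0.94)]
tub [([0.388, 0.313, -0.0], 0.76)]
oil_can [([0.668, -0.222, -0.001], 0.64)]
jar [([0.691, -0.006, 0.0], 0.83)]
hammer [([0.344, -0.466, 0.001], 0.97)]
scrap_tube [([0.526, -0.063, 0.028], 0.7)]
scrap_steel []
scrap_channel [([0.522, 0.006, 0.026], 0.72)]
scrap_brass []
scrap_wood [([0.523, -0.126, 0.028], 0.68)]
top [ 0.285 -0.068  1.113]
jig [([0.52, -0.094, -0.001], 0.93)]
stop_grip [([0.525, -0.254, 0.066], 0.67)]
stop_pointer [([0.574, -0.258, 0.026], 0.71)]
stop_face [([0.526, -0.239, 0.03], 0.63)]
marker [([0.525, -0.24, 0.027], 0.66)]
bar [([0.629, 0.262, 0.017], 0.86)]
tub [([0.388, 0.31, 0.004], 0.88), ([0.624, 0.259, 0.018], 0.27)]
oil_can [([0.675, -0.224, 0.001], 0.55), ([0.525, -0.237, 0.027], 0.52)]
jar [([0.687, -0.003, -0.0], 0.84), ([0.525, -0.24, 0.029], 0.41)]
hammer [([0.342, -0.46, -0.005], 0.57)]
scrap_tube [([0.525, -0.068, 0.025], 0.54), ([0.524, -0.24, 0.026], 0.2)]
scrap_steel []
scrap_channel [([0.52, 0.004, 0.028], 0.66)]
scrap_brass []
scrap_wood [([0.516, -0.127, 0.027], 0.49)]
```

View pics/scene0.png

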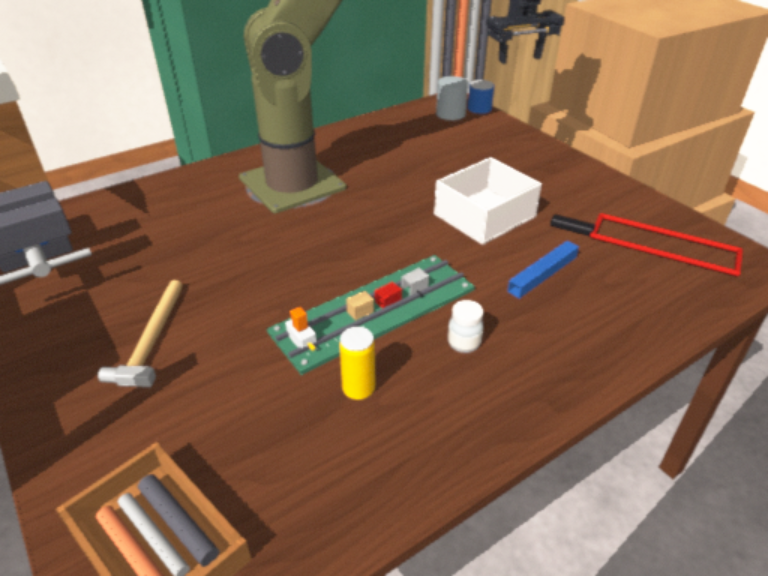

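View pics/top0.png

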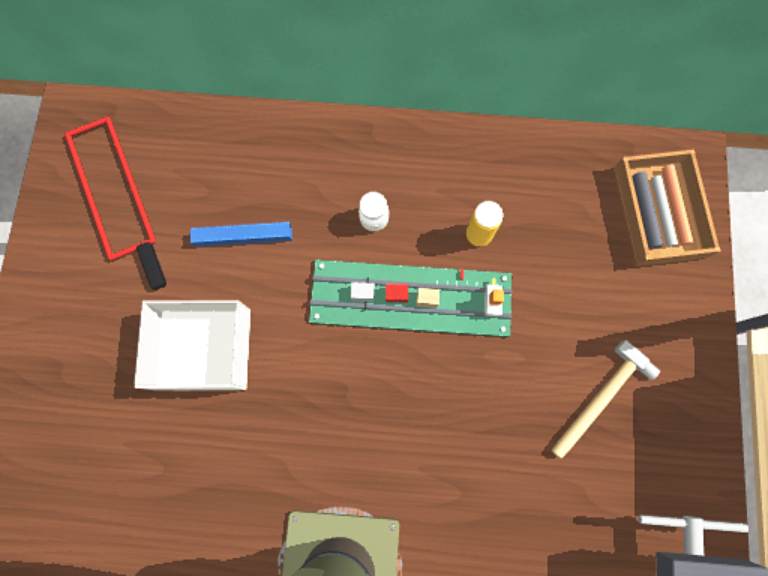

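The pictures show three scraps in the channel in top0: channel (362,290), red tube (397,292) and wood (428,296). The stop is at (495,298), the red mark at (462,274), and the tub is on the left at (195,345). The bar is at (241,233). Can and jar lie beyond the jig at +x.

Run:
```python
from h import *
im=arm.get_image("top"); a=im["color"].astype(int)
def rect(mask,z,n):
    m=mask.astype(np.uint8); k,l,st,_=cv2.connectedComponentsWithStats(m); b=1+np.argmax(st[1:,4]); ys,xs=np.where(l==b)
    P=np.array([pix2(im,u,v,z)[:2] for u,v in zip(xs,ys)],np.float32)
    (c,wh,ang)=cv2.minAreaRect(P*1000); bx=cv2.boxPoints((c,wh,ang))
    e=max((bx[1]-bx[0],bx[2]-bx[1]),key=np.linalg.norm); 
    e=e*np.sign(e[1]); print(n,np.round(c,1),np.round(wh,1),"yaw of y deg",round(float(np.degrees(np.arctan2(-e[0],e[1]))),2),len(xs), np.round(P.mean(0),4))
for n,z in (("jig",.012),("bar",.03),("scrap_tube",.042),("scrap_channel",.044),("scrap_wood",.046),("tub",.09)):
    r=arm.silhouettes("top",n)
    if r: rect(r[0]["pixels"],z,n)
red=(a[:,:,0]>130)&(a[:,:,1]<60)&(a[:,:,2]<60); red[:,:280]=0; red[200:]=0;red[:,340:]=0
rect(red,.02,"mark")
yel=(a[:,:,0]>150)&(a[:,:,1]>130)&(a[:,:,2]<80); yel[:175]=0; yel[:,:320]=0
rect(yel,.028,"pointer")
ora=(a[:,:,0]>200)&(a[:,:,1]<150)&(a[:,:,2]<80)&(a[:,:,1]>70); ora[:170]=0;ora[230:]=0;ora[:,:300]=0;ora[:,360:]=0
rect(ora,.082,"grip")
```

```text
jig [520.7 -94.8] [134.2 405.9] yaw of y deg 0.44 5188 [ 0.52   -0.0982]
bar [620.1 259.5] [ 44.8 206.1] yaw of y deg 7.37 895 [0.6208 0.2608]
scrap_tube [520.8 -63.9] [33. 41.] yaw of y deg 4.55 149 [ 0.5221 -0.0634]
scrap_channel [518.    3.4] [32.9 41.1] yaw of y deg 4.55 166 [0.5185 0.0027]
scrap_wood [ 517.2 -123.9] [35.7 37.9] yaw of y deg 3.47 151 [ 0.5165 -0.124 ]
tub [385.2 297.4] [162.1 202.4] yaw of y deg 4.99 4271 [0.3846 0.2988]
mark [ 568.1 -190.1] [0. 0.] yaw of y deg -0.0 1 [ 0.5681 -0.1901]
pointer [ 547.  -258.6] [0.  5.9] yaw of y deg 4.55 3 [ 0.547  -0.2586]
grip [ 558.1 -185.7] [11.7  0. ] yaw of y deg -87.1 5 [ 0.5581 -0.1857]
```

```bash
cat >> h.py <<'E'
def go(x,y,z,yaw):
    "shift (mm) and turn to put TCP at x,y,z, pointing down, tool y at yaw deg in world"
    s=arm.get_state(); R=toolrot(s); t=np.radians(yaw); ty=np.array([np.cos(t),np.sin(t),0]); tz=np.array([0,0,-1.])
    T=Rn.from_matrix(np.c_[np.cross(ty,tz),ty,tz])
    print("t",round(s["time"],2),"tcp",np.round(s["tcp_pos"],4),"shift",(R.inv().apply(np.array([x,y,z])-s["tcp_pos"])*1000).round(1),"turn",(R.inv()*T).as_rotvec().round(4),"gap",round(s["finger_gap"],4),"gf",round(s["gripper_force"],1),"F",np.round(s["wrist_force"],1))
E
python3 - <<'E'
from h import *
go(.521,.004,.2,.5); go(.521,.004,.1,.5)
E
```

```text
t 1.95 tcp [0.1508 0.6065 0.2387] shift [-504.6 -495.4   38.7] turn [ 0.     -0.      1.3183] gap 0.0881 gf 0.0 F [-0.8  0.4 -0.4]
t 1.95 tcp [0.1508 0.6065 0.2387] shift [-504.6 -495.4  138.7] turn [ 0.     -0.      1.3183] gap 0.0881 gf 0.0 F [-0.8  0.4 -0.4]
```

Request:
{"api": "servo_tool", "payload": {
  "targets": [
    [[-505, -495, 39, 0, 0, 1.318, 1], [-505, -495, 39, 0, 0, 1.318, 1], [-505, -495, 39, 0, 0, 1.318, 1], [-505, -495, 39, 0, 0, 1.318, 1], [-505, -495, 39, 0, 0, 1.318, 1], [-505, -495, 39, 0, 0, 1.318, 1], [-505, -495, 39, 0, 0, 1.318, 1], [-505, -495, 39, 0, 0, 1.318, 1], [-505, -495, 39, 0, 0, 1.318, 1], [-505, -495, 39, 0, 0, 1.318, 1]]
  ]
}}

```text
time: 2.78
tcp_pos: [0.3697, 0.2507, 0.216]
tcp_rot: [0.0, 0.681, 0.732, 0.001]
wrist_force: [0.4, -0.2, -0.1]
finger_gap: 0.0879
gripper_force: 0.0
```

```bash
python3 -c "
from h import *
go(.521,.004,.1,.5)"
```

```text
t 2.78 tcp [0.3697 0.2507 0.216 ] shift [-257.   133.2  115.9] turn [ 0.0008 -0.0007  0.0627] gap 0.0879 gf 0.0 F [ 0.4 -0.2 -0.1]
```

Request:
{"api": "servo_tool", "payload": {
  "targets": [
    [[-257, 133, 116, 0, 0, 0.063, 1], [-257, 133, 116, 0, 0, 0.063, 1], [-257, 133, 116, 0, 0, 0.063, 1], [-257, 133, 116, 0, 0, 0.063, 1], [-257, 133, 116, 0, 0, 0.063, 1], [-257, 133, 116, 0, 0, 0.063, 1], [-257, 133, 116, 0, 0, 0.063, 1], [-257, 133, 116, 0, 0, 0.063, 1], [-257, 133, 116, 0, 0, 0.063, 1], [-257, 133, 116, 0, 0, 0.063, 1]]
  ]
}}

```text
time: 3.62
tcp_pos: [0.5214, 0.0053, 0.0993]
tcp_rot: [-0.0, 0.703, 0.711, -0.0]
wrist_force: [0.6, 0.6, 0.5]
finger_gap: 0.088
gripper_force: 0.0
```

```bash
python3 -c "
from h import *
snap('scene','s1.png',(170,140,330,260),5)
go(.521,.004,.024,.5)"
```

```text
t 3.67 tcp [0.521  0.007  0.0997] shift [-3.   0.  75.7] turn [-0.0005 -0.001   0.0054] gap 0.0881 gf 0.0 F [-0.9 -0.3 -0.8]
```

View pics/s1.png

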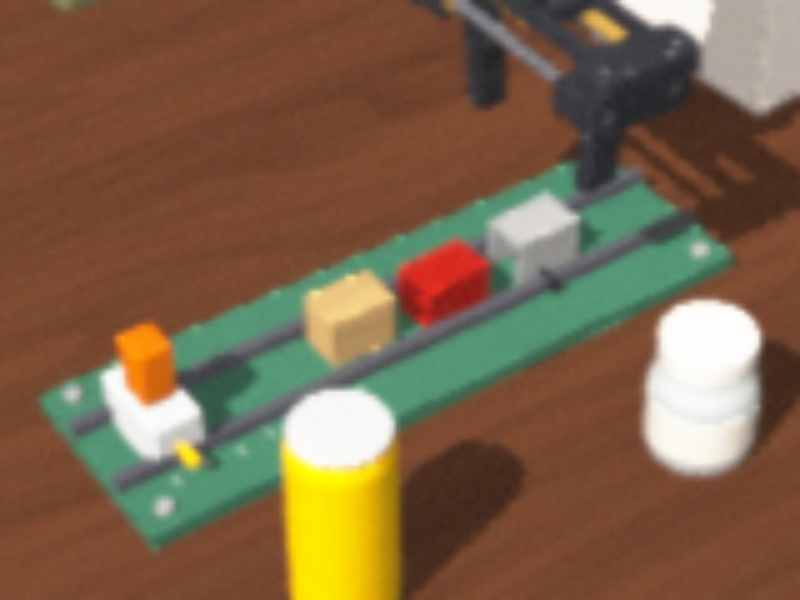

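s1 shows the gripper straddling the channel stub (about 535,230) with the wood and red tube to the left of it. The can hides the red mark.

Request:
{"api": "servo_tool", "payload": {
  "targets": [
    [[-3, 0, 40, 0, 0, 0.005, 1], [-3, 0, 60, 0, 0, 0.005, 1], [-3, 0, 75, 0, 0, 0.005, 1], [-3, 0, 75, 0, 0, 0.005, 1], [-3, 0, 75, 0, 0, 0.005, 0], [-3, 0, 75, 0, 0, 0.005, 0], [-3, 0, 75, 0, 0, 0.005, 0], [-3, 0, 75, 0, 0, 0.005, 0], [-3, 0, 75, 0, 0, 0.005, 0], [-3, 0, 75, 0, 0, 0.005, 0]]
  ]
}}

```text
time: 4.5
tcp_pos: [0.5216, 0.0033, 0.0253]
tcp_rot: [0.0, 0.704, 0.71, 0.0]
wrist_force: [-0.1, 0.6, -0.2]
finger_gap: 0.0503
gripper_force: 0.0
```

```bash
python3 -c "
from h import *
go(.388,.27,.18,45)"
```

```text
t 4.5 tcp [0.5216 0.0033 0.0253] shift [ 267.9 -131.1 -154.8] turn [ 1.000e-03  2.000e-04 -7.764e-01] gap 0.0503 gf 0.0 F [-0.1  0.6 -0.2]
```

Request:
{"api": "servo_tool", "payload": {
  "targets": [
    [[0, 0, 0, 0, 0, 0, 0], [0, 0, 0, 0, 0, 0, 0], [0, 0, 0, 0, 0, 0, 0], [0, 0, 0, 0, 0, 0, 0], [0, 0, 0, 0, 0, 0, 0], [0, 0, 0, 0, 0, 0, 0], [0, 0, -30, 0, 0, 0, 0], [0, 0, -70, 0, 0, 0, 0], [0, 0, -110, 0, 0, 0, 0], [0, 0, -120, 0, 0, 0, 0]]
  ]
}}

```text
time: 5.33
tcp_pos: [0.5235, 0.0032, 0.1493]
tcp_rot: [0.002, 0.704, 0.71, 0.003]
wrist_force: [0.7, -0.3, -1.4]
finger_gap: 0.0299
gripper_force: 30.0
```

```bash
python3 -c "
from h import *
go(.388,.28,.16,50)"
```

```text
t 5.33 tcp [0.5235 0.0032 0.1493] shift [ 278.  -133.   -11.5] turn [ 0.0067  0.0026 -0.864 ] gap 0.0299 gf 30.0 F [ 0.7 -0.3 -1.4]
```

Request:
{"api": "servo_tool", "payload": {
  "targets": [
    [[278, -133, -12, 0, 0, -0.86, 0], [278, -133, -12, 0, 0, -0.86, 0], [278, -133, -12, 0, 0, -0.86, 0], [278, -133, -12, 0, 0, -0.86, 0], [278, -133, -12, 0, 0, -0.86, 0], [278, -133, -12, 0, 0, -0.86, 0], [278, -133, -12, 0, 0, -0.86, 0], [278, -133, -12, 0, 0, -0.86, 0], [278, -133, -12, 0, 0, -0.86, 0], [278, -133, -12, 0, 0, -0.86, 0]]
  ]
}}

```text
time: 6.17
tcp_pos: [0.3849, 0.2804, 0.1562]
tcp_rot: [-0.0, 0.343, 0.939, -0.001]
wrist_force: [0.2, -1.3, -2.1]
finger_gap: 0.0301
gripper_force: 30.0
```

```bash
python3 -c "
from h import *
go(.388,.28,.07,50)"
```

```text
t 6.17 tcp [0.3849 0.2804 0.1562] shift [-2.7  1.8 86.2] turn [-0.0013 -0.0004 -0.0013] gap 0.0301 gf 30.0 F [ 0.2 -1.3 -2.1]
```

Request:
{"api": "servo_tool", "payload": {
  "targets": [
    [[0, 0, 40, 0, 0, 0, 0], [0, 0, 75, 0, 0, 0, 0], [0, 0, 86, 0, 0, 0, 0], [0, 0, 86, 0, 0, 0, 0.6], [0, 0, 86, 0, 0, 0, 0.6], [0, 0, 86, 0, 0, 0, 0.6], [0, 0, 86, 0, 0, 0, 0.6], [0, 0, 50, 0, 0, 0, 0.6], [0, 0, 10, 0, 0, 0, 0.6], [0, 0, -10, 0, 0, 0, 0.6]]
  ]
}}

```text
time: 7.0
tcp_pos: [0.387, 0.2805, 0.1707]
tcp_rot: [0.001, 0.344, 0.939, 0.002]
wrist_force: [0.1, -0.3, -0.5]
finger_gap: 0.0527
gripper_force: 0.0
```

```bash
python3 -c "
from h import *
go(.5225,-.066,.12,.5)
for n in ('scrap_tube','scrap_wood','scrap_channel'):
  print(n,[(np.round(d['point'],3).tolist(),round(d['confidence'],2)) for d in arm.spot_point('scene',n)[:2]])"
```

```text
t 7.0 tcp [0.387  0.2805 0.1707] shift [-327.3 -177.2   50.2] turn [ 0.0049 -0.0012  0.8596] gap 0.0527 gf 0.0 F [ 0.1 -0.3 -0.5]
scrap_tube [([0.525, -0.063, 0.028], 0.71)]
scrap_wood [([0.527, -0.064, 0.03], 0.74), ([0.523, -0.122, 0.028], 0.64)]
scrap_channel [([0.518, 0.001, 0.026], 0.61)]
```

Request:
{"api": "servo_tool", "payload": {
  "targets": [
    [[-327, -177, 50, 0.005, -0.001, 0.86, 0.8], [-327, -177, 50, 0.005, -0.001, 0.86, 0.8], [-327, -177, 50, 0.005, -0.001, 0.86, 0.8], [-327, -177, 50, 0.005, -0.001, 0.86, 0.8], [-327, -177, 50, 0.005, -0.001, 0.86, 0.8], [-327, -177, 50, 0.005, -0.001, 0.86, 0.8], [-327, -177, 50, 0.005, -0.001, 0.86, 0.8], [-327, -177, 50, 0.005, -0.001, 0.86, 0.8], [-327, -177, 50, 0.005, -0.001, 0.86, 0.8], [-327, -177, 50, 0.005, -0.001, 0.86, 0.8]]
  ]
}}

```text
time: 7.98
tcp_pos: [0.5226, -0.0776, 0.1154]
tcp_rot: [0.003, 0.709, 0.705, -0.004]
wrist_force: [0.4, -1.2, 0.0]
finger_gap: 0.0708
gripper_force: 0.0
```

```bash
python3 -c "
from h import *
arm.get_image('top')
for n in ('scrap_tube','scrap_wood','scrap_channel','stop_grip','stop_pointer'):
  print(n,[(np.round(d['point'],3).tolist(),round(d['confidence'],2)) for d in arm.spot_point('top',n)[:2]])
go(.523,-.066,.024,.5)
"
```

```text
scrap_tube []
scrap_wood [([0.518, -0.126, 0.029], 0.6)]
scrap_channel [([0.381, 0.275, 0.02], 0.47)]
stop_grip [([0.529, -0.254, 0.068], 0.68)]
stop_pointer [([0.571, -0.257, 0.028], 0.75)]
t 8.28 tcp [ 0.5206 -0.0641  0.1166] shift [-1.7  2.8 92.6] turn [-0.005   0.0017  0.0034] gap 0.0707 gf 0.0 F [-0.4 -0.  -0.8]
```

Request:
{"api": "servo_tool", "payload": {
  "targets": [
    [[-1, 1, 40, -0.004, 0.001, 0.003, 0.8], [-1, 1, 75, -0.004, 0.001, 0.003, 0.8], [-1, 1, 93, -0.004, 0.001, 0.003, 0.8], [-1, 1, 93, -0.004, 0.001, 0.003, 0], [-1, 1, 93, -0.004, 0.001, 0.003, 0], [-1, 1, 93, -0.004, 0.001, 0.003, 0], [-1, 1, 93, -0.004, 0.001, 0.003, 0], [-1, 1, 93, -0.004, 0.001, 0.003, 0], [-1, 1, 93, -0.004, 0.001, 0.003, 0], [-1, 1, 93, -0.004, 0.001, 0.003, 0]]
  ]
}}

```text
time: 9.12
tcp_pos: [0.5231, -0.0676, 0.0248]
tcp_rot: [0.002, 0.705, 0.709, 0.0]
wrist_force: [0.8, 0.3, 5.6]
finger_gap: 0.0296
gripper_force: 30.0
```

Request:
{"api": "servo_tool", "payload": {
  "targets": [
    [[0, 0, 0, 0, 0, 0, 0], [0, 0, 0, 0, 0, 0, 0], [0, 0, 0, 0, 0, 0, 0], [0, 0, -30, 0, 0, 0, 0], [0, 0, -70, 0, 0, 0, 0], [0, 0, -110, 0, 0, 0, 0], [0, 0, -130, 0, 0, 0, 0], [0, 0, -130, 0, 0, 0, 0]]
  ]
}}

```text
time: 9.78
tcp_pos: [0.5244, -0.0677, 0.1582]
tcp_rot: [0.004, 0.705, 0.709, 0.002]
wrist_force: [0.8, -0.6, -1.4]
finger_gap: 0.0296
gripper_force: 30.0
```

```bash
python3 -c "
from h import *
go(.388,.335,.16,50)"
```

```text
t 9.78 tcp [ 0.5244 -0.0677  0.1582] shift [ 403.4 -134.2   -3.9] turn [ 0.0068  0.0059 -0.8672] gap 0.0296 gf 30.0 F [ 0.8 -0.6 -1.4]
```

Request:
{"api": "servo_tool", "payload": {
  "targets": [
    [[403, -134, -4, 0.003, 0.003, -0.867, 0], [403, -134, -4, 0.003, 0.003, -0.867, 0], [403, -134, -4, 0.003, 0.003, -0.867, 0], [403, -134, -4, 0.003, 0.003, -0.867, 0], [403, -134, -4, 0.003, 0.003, -0.867, 0], [403, -134, -4, 0.003, 0.003, -0.867, 0], [403, -134, -4, 0.003, 0.003, -0.867, 0], [403, -134, -4, 0.003, 0.003, -0.867, 0], [403, -134, -4, 0.003, 0.003, -0.867, 0], [403, -134, -4, 0.003, 0.003, -0.867, 0]]
  ]
}}

```text
time: 10.62
tcp_pos: [0.3863, 0.3284, 0.1559]
tcp_rot: [-0.002, 0.342, 0.94, -0.002]
wrist_force: [0.9, 0.7, -0.8]
finger_gap: 0.0297
gripper_force: 30.0
```

```bash
python3 -c "
from h import *
go(.388,.34,.075,50)"
```

```text
t 10.62 tcp [0.3863 0.3284 0.1559] shift [ 5.9 10.4 80.8] turn [-0.0053 -0.0031  0.0005] gap 0.0297 gf 30.0 F [ 0.9  0.7 -0.8]
```

Request:
{"api": "servo_tool", "payload": {
  "targets": [
    [[4, 7, 30, -0.003, -0.002, 0, 0], [4, 7, 65, -0.003, -0.002, 0, 0], [4, 7, 82, -0.003, -0.002, 0, 0], [4, 7, 82, -0.003, -0.002, 0, 0.6], [4, 7, 82, -0.003, -0.002, 0, 0.6], [4, 7, 82, -0.003, -0.002, 0, 0.6], [4, 7, 82, -0.003, -0.002, 0, 0.6], [4, 7, 50, -0.003, -0.002, 0, 0.6], [4, 7, 10, -0.003, -0.002, 0, 0.6], [4, 7, -10, -0.003, -0.002, 0, 0.6]]
  ]
}}

```text
time: 11.45
tcp_pos: [0.3909, 0.3361, 0.1713]
tcp_rot: [0.001, 0.342, 0.94, 0.003]
wrist_force: [0.7, 0.1, 0.6]
finger_gap: 0.0533
gripper_force: 0.0
```

```bash
python3 -c "
from h import *
go(.521,-.126,.12,.5)
"
```

```text
t 11.45 tcp [0.3909 0.3361 0.1713] shift [-396.8 -270.5   49.6] turn [ 0.0054 -0.0027  0.8635] gap 0.0533 gf 0.0 F [0.7 0.1 0.6]
```

Distance 480 mm, so about 12 rows.

Request:
{"api": "servo_tool", "payload": {
  "targets": [
    [[-397, -270, 50, 0.003, -0.002, 0.863, 0.8], [-397, -270, 50, 0.003, -0.002, 0.863, 0.8], [-397, -270, 50, 0.003, -0.002, 0.863, 0.8], [-397, -270, 50, 0.003, -0.002, 0.863, 0.8], [-397, -270, 50, 0.003, -0.002, 0.863, 0.8], [-397, -270, 50, 0.003, -0.002, 0.863, 0.8], [-397, -270, 50, 0.003, -0.002, 0.863, 0.8], [-397, -270, 50, 0.003, -0.002, 0.863, 0.8], [-397, -270, 50, 0.003, -0.002, 0.863, 0.8], [-397, -270, 50, 0.003, -0.002, 0.863, 0.8]]
  ]
}}

```text
time: 12.28
tcp_pos: [0.5032, -0.0658, 0.1247]
tcp_rot: [0.001, 0.704, 0.71, -0.001]
wrist_force: [0.8, 0.6, 0.4]
finger_gap: 0.0703
gripper_force: 0.0
```

```bash
python3 -c "
from h import *
arm.get_image('top')
for n in ('scrap_tube','scrap_wood','scrap_channel'):
  print(n,[(np.round(d['point'],3).tolist(),round(d['confidence'],2)) for d in arm.spot_point('top',n)[:2]])
go(.523,-.126,.12,.5);go(.523,-.126,.0245,.5)
"
```

```text
scrap_tube [([0.378, 0.337, 0.02], 0.8)]
scrap_wood [([0.517, -0.127, 0.03], 0.41)]
scrap_channel [([0.38, 0.274, 0.023], 0.59), ([0.665, 0.264, 0.014], 0.54)]
t 12.48 tcp [ 0.5028 -0.0653  0.1245] shift [-60.8  19.8   4.6] turn [-0.0002  0.0025 -0.0029] gap 0.0704 gf 0.0 F [0.1 0.2 0.6]
t 12.48 tcp [ 0.5028 -0.0653  0.1245] shift [-60.5  19.9 100.1] turn [-0.0002  0.0025 -0.0029] gap 0.0704 gf 0.0 F [0.1 0.2 0.6]
```

Request:
{"api": "servo_tool", "payload": {
  "targets": [
    [[-40, 14, 5, 0, 0.001, -0.003, 0.8], [-60, 20, 10, 0, 0.001, -0.003, 0.8], [-60, 20, 40, 0, 0.001, -0.003, 0.8], [-60, 20, 75, 0, 0.001, -0.003, 0.8], [-60, 20, 100, 0, 0.001, -0.003, 0.8], [-60, 20, 100, 0, 0.001, -0.003, 0], [-60, 20, 100, 0, 0.001, -0.003, 0], [-60, 20, 100, 0, 0.001, -0.003, 0], [-60, 20, 100, 0, 0.001, -0.003, 0], [-60, 20, 100, 0, 0.001, -0.003, 0]]
  ]
}}

```text
time: 13.32
tcp_pos: [0.524, -0.1234, 0.0254]
tcp_rot: [0.001, 0.702, 0.712, -0.0]
wrist_force: [-0.4, 0.4, 0.3]
finger_gap: 0.0391
gripper_force: 0.0
```

Request:
{"api": "servo_tool", "payload": {
  "targets": [
    [[0, 0, 0, 0, 0, 0, 0], [0, 0, 0, 0, 0, 0, 0], [0, 0, 0, 0, 0, 0, 0], [0, 0, 0, 0, 0, 0, 0], [0, 0, 0, 0, 0, 0, 0], [0, 0, -30, 0, 0, 0, 0], [0, 0, -70, 0, 0, 0, 0], [0, 0, -110, 0, 0, 0, 0], [0, 0, -130, 0, 0, 0, 0], [0, 0, -130, 0, 0, 0, 0]]
  ]
}}

```text
time: 14.15
tcp_pos: [0.5259, -0.1241, 0.1584]
tcp_rot: [0.004, 0.703, 0.711, 0.001]
wrist_force: [0.0, -0.2, -0.7]
finger_gap: 0.03
gripper_force: 30.0
```

```bash
python3 -c "
from h import *
go(.388,.3,.16,50)"
```

```text
t 14.15 tcp [ 0.5259 -0.1241  0.1584] shift [ 425.7 -132.6   -3.8] turn [ 0.0052  0.0058 -0.8603] gap 0.03 gf 30.0 F [ 0.  -0.2 -0.7]
```

Request:
{"api": "servo_tool", "payload": {
  "targets": [
    [[425, -115, -6, 0.003, 0.003, -0.86, 0], [425, -115, -6, 0.003, 0.003, -0.86, 0], [425, -115, -6, 0.003, 0.003, -0.86, 0], [425, -115, -6, 0.003, 0.003, -0.86, 0], [425, -115, -6, 0.003, 0.003, -0.86, 0], [425, -115, -6, 0.003, 0.003, -0.86, 0], [425, -115, -6, 0.003, 0.003, -0.86, 0], [425, -115, -6, 0.003, 0.003, -0.86, 0], [425, -115, -6, 0.003, 0.003, -0.86, 0], [425, -115, -6, 0.003, 0.003, -0.86, 0]]
  ]
}}

```text
time: 14.98
tcp_pos: [0.4076, 0.2788, 0.1583]
tcp_rot: [-0.003, 0.342, 0.94, -0.002]
wrist_force: [0.9, 0.3, -0.3]
finger_gap: 0.0298
gripper_force: 30.0
```

```bash
python3 -c "
from h import *
go(.412,.308,.09,50)"
```

```text
t 14.98 tcp [0.4076 0.2788 0.1583] shift [15.1 25.6 68.3] turn [-0.0053 -0.0051  0.0003] gap 0.0298 gf 30.0 F [ 0.9  0.3 -0.3]
```

Request:
{"api": "servo_tool", "payload": {
  "targets": [
    [[10, 18, 30, 0, 0, 0, 0], [10, 18, 55, 0, 0, 0, 0], [10, 18, 68, 0, 0, 0, 0], [10, 18, 68, 0, 0, 0, 0.6], [10, 18, 68, 0, 0, 0, 0.6], [10, 18, 68, 0, 0, 0, 0.6], [10, 18, 68, 0, 0, 0, 0.6], [10, 18, 40, 0, 0, 0, 0.6], [10, 18, 0, 0, 0, 0, 0.6], [10, 18, -20, 0, 0, 0, 0.6]]
  ]
}}

```text
time: 15.82
tcp_pos: [0.4142, 0.2982, 0.1828]
tcp_rot: [-0.002, 0.342, 0.94, 0.001]
wrist_force: [-0.4, -0.1, -0.4]
finger_gap: 0.0531
gripper_force: 0.0
```

```bash
python3 -c "
from h import *
go(.53,-.0,.16,.5)
"
```

```text
t 15.82 tcp [0.4142 0.2982 0.1828] shift [-280.5 -153.9   21.6] turn [-0.0009 -0.004   0.8635] gap 0.0531 gf 0.0 F [-0.4 -0.1 -0.4]
```

Request:
{"api": "servo_tool", "payload": {
  "targets": [
    [[-280, -154, 22, 0, -0.003, 0.863, 0.6], [-280, -154, 22, 0, -0.003, 0.863, 0.6], [-280, -154, 22, 0, -0.003, 0.863, 0.6], [-280, -154, 22, 0, -0.003, 0.863, 0.6], [-280, -154, 22, 0, -0.003, 0.863, 0.6], [-280, -154, 22, 0, -0.003, 0.863, 0.6], [-280, -154, 22, 0, -0.003, 0.863, 0.6], [-280, -154, 22, 0, -0.003, 0.863, 0.6], [-280, -154, 22, 0, -0.003, 0.863, 0.6], [-280, -154, 22, 0, -0.003, 0.863, 0.6]]
  ]
}}

```text
time: 16.65
tcp_pos: [0.5291, -0.0028, 0.1571]
tcp_rot: [0.0, 0.705, 0.709, -0.002]
wrist_force: [-0.4, 0.2, 0.4]
finger_gap: 0.0528
gripper_force: 0.0
```

Run:
```python
from h import *
im=snap('top','t2.png',(80,120,360,270),2.8)
for n in ('scrap_tube','scrap_wood','scrap_channel','stop_grip','stop_pointer','marker','bar'):
  print(n,[(np.round(d['point'],3).tolist(),round(d['confidence'],2)) for d in arm.spot_point('top',n)[:2]])
b=im["color"][170:200,295:345]; cv2.imwrite('pics/t2b.png',cv2.resize(b[:,:,::-1],None,fx=16,fy=16,interpolation=cv2.INTER_NEAREST))
go(.524,-.255,.16,-89.5)
```

```text
scrap_tube [([0.378, 0.336, 0.019], 0.63)]
scrap_wood []
scrap_channel []
stop_grip [([0.526, -0.253, 0.064], 0.65)]
stop_pointer [([0.567, -0.256, 0.026], 0.47)]
marker [([0.387, 0.311, 0.001], 0.5), ([0.377, 0.335, 0.019], 0.22)]
bar []
t 17.05 tcp [0.5283 0.0007 0.1564] shift [-255.7   -7.4   -3. ] turn [-0.0021  0.0056  1.5739] gap 0.0526 gf 0.0 F [-0.1  0.3 -0.9]
```

View pics/t2.png

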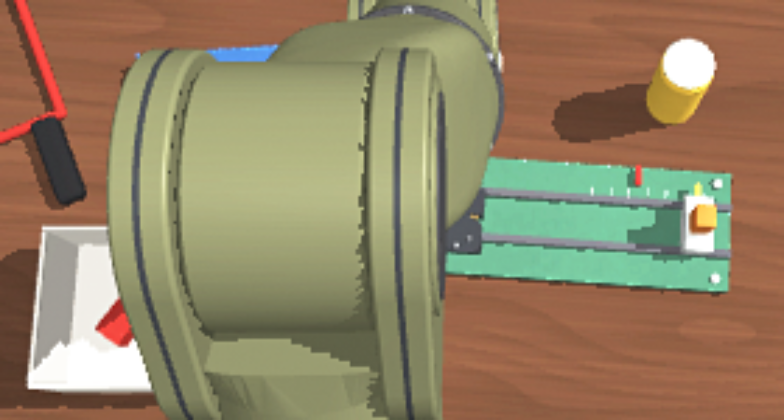

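View pics/t2b.png

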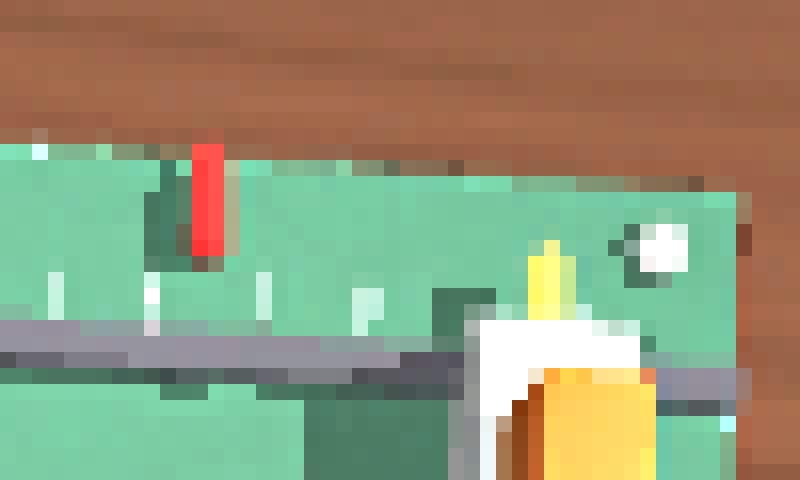

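Run:
```python
from h import *
im=arm.get_image('top')
M=pix2(im,307.7,182,.02); P=pix2(im,328.85,186.5,.027); print(M.round(4),P.round(4),(M-P).round(4))
arm.get_image('scene')
for n in ('scrap_tube','scrap_wood','scrap_channel','stop_grip','stop_pointer','marker','bar'):
  print(n,[(np.round(d['point'],3).tolist(),round(d['confidence'],2)) for d in arm.spot_point('scene',n)[:2]])
```

```text
[ 0.5775 -0.1917  0.02  ] [ 0.5668 -0.2546  0.027 ] [ 0.0107  0.0628 -0.007 ]
scrap_tube [([0.377, 0.332, 0.023], 0.51)]
scrap_wood [([0.411, 0.295, 0.022], 0.46)]
scrap_channel [([0.525, -0.235, 0.026], 0.49)]
stop_grip [([0.521, -0.256, 0.067], 0.61), ([0.389, 0.313, 0.003], 0.61)]
stop_pointer [([0.57, -0.255, 0.024], 0.83)]
marker [([0.523, -0.257, 0.065], 0.41)]
bar [([0.668, 0.263, 0.017], 0.9)]
```

Request:
{"api": "servo_tool", "payload": {
  "targets": [
    [[-256, -7, 10, -0.002, 0.005, 1.574, 0.7], [-256, -7, 10, -0.002, 0.005, 1.574, 0.7], [-256, -7, 10, -0.002, 0.005, 1.574, 0.7], [-256, -7, 10, -0.002, 0.005, 1.574, 0.7], [-256, -7, 10, -0.002, 0.005, 1.574, 0.7], [-256, -7, 10, -0.002, 0.005, 1.574, 0.7], [-256, -7, 10, -0.002, 0.005, 1.574, 0.7], [-256, -7, 10, -0.002, 0.005, 1.574, 0.7], [-256, -7, 10, -0.002, 0.005, 1.574, 0.7], [-256, -7, 10, -0.002, 0.005, 1.574, 0.7]]
  ]
}}

```text
time: 18.33
tcp_pos: [0.5238, -0.2569, 0.1468]
tcp_rot: [-0.0, 0.987, 0.161, -0.001]
wrist_force: [0.3, 0.9, 0.5]
finger_gap: 0.0615
gripper_force: 0.0
```

```bash
python3 -c "
from h import *
go(.524,-.255,.12,-89.5)"
```

```text
t 18.33 tcp [ 0.5238 -0.2569  0.1468] shift [ 0.8 -1.7 26.8] turn [-1.000e-04  1.500e-03  3.149e-01] gap 0.0615 gf 0.0 F [0.3 0.9 0.5]
```

Request:
{"api": "servo_tool", "payload": {
  "targets": [
    [[1, -1, 0, 0, 0.001, 0.315, 0.7], [1, -1, 0, 0, 0.001, 0.315, 0.7], [1, -1, 0, 0, 0.001, 0.315, 0.7], [1, -1, 30, 0, 0.001, 0.315, 0.7], [1, -1, 65, 0, 0.001, 0.315, 0.7], [1, -1, 96, 0, 0.001, 0.315, 0.7], [1, -1, 96, 0, 0.001, 0.315, 0.7]]
  ]
}}

```text
time: 18.92
tcp_pos: [0.5212, -0.2528, 0.0459]
tcp_rot: [-0.002, 1.0, 0.008, -0.004]
wrist_force: [-0.1, 1.2, -1.1]
finger_gap: 0.0614
gripper_force: 0.0
```

Request:
{"api": "servo_tool", "payload": {
  "targets": [
    [[0, 0, 0, 0, 0, 0, 0], [0, 0, 0, 0, 0, 0, 0], [0, 0, 0, 0, 0, 0, 0], [0, 0, 0, 0, 0, 0, 0], [0, 0, 0, 0, 0, 0, 0], [0, 0, 0, 0, 0, 0, 0], [0, 0, 0, 0, 0, 0, 0], [0, 0, 0, 0, 0, 0, 0], [0, 0, 0, 0, 0, 0, 0]]
  ]
}}

```text
time: 19.67
tcp_pos: [0.525, -0.2553, 0.0519]
tcp_rot: [0.0, 1.0, 0.008, 0.0]
wrist_force: [-1.1, 1.1, 6.1]
finger_gap: 0.0217
gripper_force: 30.0
```

```bash
python3 -c "
from h import *
go(.5233,-.192,.05,-89.5)"
```

```text
t 19.67 tcp [ 0.525  -0.2553  0.0519] shift [ -0.7 -63.3   1.8] turn [ 0.0005 -0.0008  0.0068] gap 0.0217 gf 30.0 F [-1.1  1.1  6.1]
```

Request:
{"api": "servo_tool", "payload": {
  "targets": [
    [[0, -8, 0, 0, 0, 0, 0], [0, -16, 0, 0, 0, 0, 0], [0, -24, 0, 0, 0, 0, 0], [0, -32, 0, 0, 0, 0, 0], [0, -40, 0, 0, 0, 0, 0], [0, -48, 0, 0, 0, 0, 0], [0, -55, 0, 0, 0, 0, 0], [0, -60, 0, 0, 0, 0, 0], [0, -63, 0, 0, 0, 0, 0], [0, -63, 0, 0, 0, 0, 0]]
  ]
}}

```text
time: 20.5
tcp_pos: [0.5244, -0.1979, 0.0519]
tcp_rot: [0.005, 1.0, 0.006, 0.002]
wrist_force: [-0.6, -9.0, 0.3]
finger_gap: 0.022
gripper_force: 30.1
```

Run:
```python
from h import *
go(.5233,-.192,.05,-89.5)
im=arm.get_image('top'); go(.5233,-.192,.05,-89.5)
a=im["color"][165:215,280:360]; cv2.imwrite('pics/t3.png',cv2.resize(a[:,:,::-1],None,fx=10,fy=10,interpolation=cv2.INTER_NEAREST))
```

```text
t 20.5 tcp [ 0.5244 -0.1979  0.0519] shift [-1.1 -5.9  1.8] turn [ 0.0094 -0.0034  0.0035] gap 0.022 gf 30.1 F [-0.6 -9.   0.3]
t 20.55 tcp [ 0.5245 -0.1978  0.0519] shift [-1.1 -5.9  1.8] turn [ 0.0091 -0.0034  0.0035] gap 0.022 gf 30.1 F [ 1.3 -9.4  0.9]
```

View pics/t3.png

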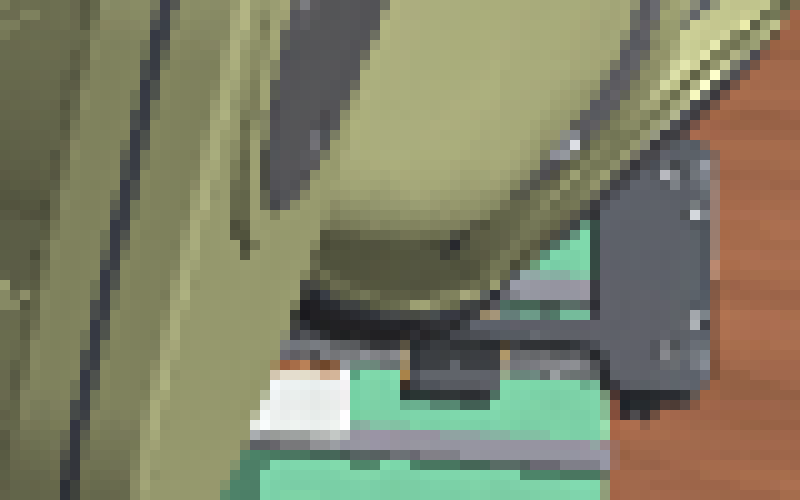

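The arm hides mark and pointer in t3. The TCP has moved 57.4 mm and stalled with the servo lagging under friction, so I'll add the last 6 mm, release and look.

Request:
{"api": "servo_tool", "payload": {
  "targets": [
    [[0, -2, 0, 0, 0, 0, 0], [0, -4, 0, 0, 0, 0, 0], [0, -6, 0, 0, 0, 0, 0], [0, -6, 0, 0, 0, 0, 0], [0, -6, 0, 0, 0, 0, 0]]
  ]
}}

```text
time: 20.97
tcp_pos: [0.5244, -0.1926, 0.0519]
tcp_rot: [0.005, 1.0, 0.006, 0.002]
wrist_force: [0.7, -10.2, 0.1]
finger_gap: 0.0218
gripper_force: 30.1
```

Request:
{"api": "servo_tool", "payload": {
  "targets": [
    [[0, 3, 0, 0, 0, 0, 0], [0, 5.5, 0, 0, 0, 0, 0], [0, 5.5, 0, 0, 0, 0, 0.7], [0, 5.5, 0, 0, 0, 0, 0.7], [0, 5.5, 0, 0, 0, 0, 0.7], [0, 5.5, 0, 0, 0, 0, 0.7], [0, 5.5, -30, 0, 0, 0, 0.7], [0, 5.5, -70, 0, 0, 0, 0.7], [0, 5.5, -110, 0, 0, 0, 0.7]]
  ]
}}

```text
time: 21.72
tcp_pos: [0.5224, -0.1911, 0.1612]
tcp_rot: [-0.0, 1.0, 0.008, -0.002]
wrist_force: [1.0, 0.1, 0.7]
finger_gap: 0.0615
gripper_force: 0.0
```

```bash
python3 -c "
from h import *
go(.60,.2,.2,5)"
```

```text
t 21.72 tcp [ 0.5224 -0.1911  0.1612] shift [  83.6 -389.8  -38.8] turn [-0.0038  0.0022 -1.6422] gap 0.0615 gf 0.0 F [1.  0.1 0.7]
```

Request:
{"api": "servo_tool", "payload": {
  "targets": [
    [[0, -390, -39, 0, 0, -1.63, 0.8], [0, -390, -39, 0, 0, -1.63, 0.8], [0, -390, -39, 0, 0, -1.63, 0.8], [0, -390, -39, 0, 0, -1.63, 0.8], [0, -390, -39, 0, 0, -1.63, 0.8], [0, -390, -39, 0, 0, -1.63, 0.8], [0, -390, -39, 0, 0, -1.63, 0.8], [0, -390, -39, 0, 0, -1.63, 0.8], [0, -390, -39, 0, 0, -1.63, 0.8], [0, -390, -39, 0, 0, -1.63, 0.8]]
  ]
}}

```text
time: 22.55
tcp_pos: [0.5161, 0.2064, 0.2001]
tcp_rot: [-0.002, 0.802, 0.597, 0.001]
wrist_force: [-0.9, 0.3, -0.9]
finger_gap: 0.07
gripper_force: 0.0
```

Run:
```python
from h import *
im=arm.get_image('top')
a=im["color"][165:215,280:360]; A=cv2.resize(a[:,:,::-1],None,fx=10,fy=10,interpolation=cv2.INTER_NEAREST)
for n in ('stop_pointer','stop_grip','stop_face','bar','scrap_channel','scrap_tube'):
  print(n,[(np.round(d['point'],3).tolist(),round(d['confidence'],2)) for d in arm.spot_point('top',n)[:2]])
cv2.imwrite('pics/t4.png',A)
im=snap('scene','s4.png',(220,100,420,240),4)
for n in ('stop_pointer','bar','scrap_channel'):
  print(n,[(np.round(d['point'],3).tolist(),round(d['confidence'],2)) for d in arm.spot_point('scene',n)[:2]])
r=arm.silhouettes('scene','bar')
if r:
    ys,xs=np.where(r[0]["pixels"]); h=cv2.convexHull(np.c_[xs,ys].astype(np.int32)); h=cv2.approxPolyDP(h,2,True)[:,0]
    for u,v in h: print((u,v),pix2(im,u,v,.03)[:2].round(3),pix2(im,u,v,.0)[:2].round(3))
```

```text
stop_pointer [([0.572, -0.197, 0.026], 0.77)]
stop_grip [([0.524, -0.191, 0.066], 0.55)]
stop_face [([0.523, -0.177, 0.026], 0.58), ([0.381, 0.274, 0.02], 0.3)]
bar []
scrap_channel [([0.38, 0.276, 0.02], 0.61)]
scrap_tube [([0.379, 0.335, 0.02], 0.51)]
stop_pointer [([0.568, -0.192, 0.025], 0.64)]
bar [([0.67, 0.261, 0.014], 0.97)]
scrap_channel []
(np.int32(394), np.int32(170)) [0.666 0.359] [0.643 0.395]
(np.int32(392), np.int32(178)) [0.69  0.322] [0.668 0.357]
(np.int32(359), np.int32(203)) [0.716 0.155] [0.694 0.183]
(np.int32(355), np.int32(204)) [0.712 0.142] [0.691 0.17 ]
(np.int32(350), np.int32(200)) [0.692 0.143] [0.669 0.17 ]
(np.int32(355), np.int32(190)) [0.667 0.187] [0.644 0.216]
(np.int32(386), np.int32(168)) [0.644 0.346] [0.62  0.382]
```

View pics/t4.png

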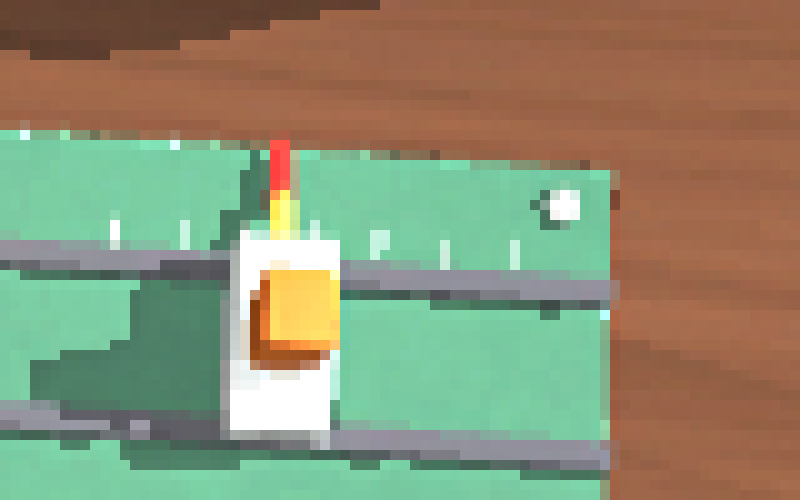

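View pics/s4.png

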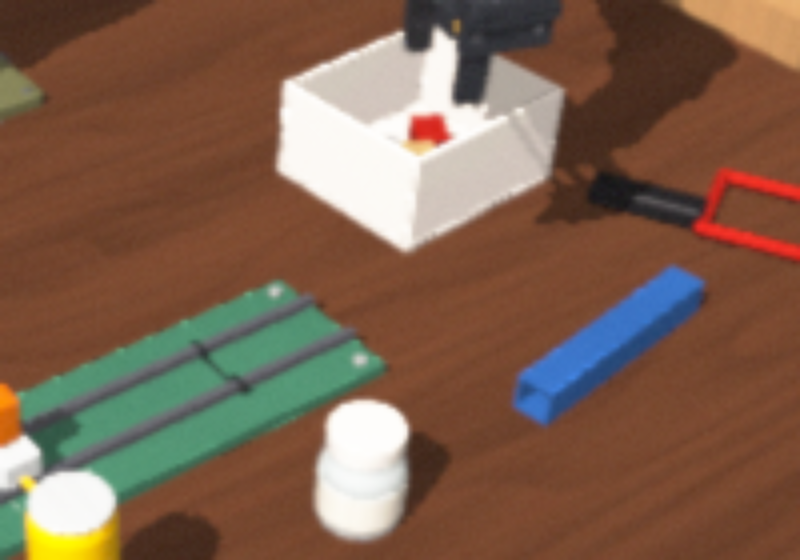

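Mark (280,165) and pointer (283,212) line up in t4. In s4 the bar's top corners are about (520,380), (553,393), (705,283), (675,267), and the tub holds scraps.

Run:
```python
from h import *
im=arm.get_image('scene')
C=np.array([pix2(im,220+u/4-.4,100+v/4-.4,.03)[:2] for u,v in((520,380),(553,393),(705,283),(675,267))]); print(C.round(3))
n,f=C[:2].mean(0),C[2:].mean(0); print("c",C.mean(0).round(4),"len",np.linalg.norm(f-n),"yaw",np.degrees(np.arctan2(-(f-n)[0],(f-n)[1])))
go(.668,.262,.12,6)
print(arm.get_state()["qpos"].round(2))
```

```text
[[0.674 0.159]
 [0.698 0.168]
 [0.67  0.362]
 [0.643 0.359]]
c [0.6711 0.262 ] len 0.1994372980221744 yaw 8.390403073538023
t 23.2 tcp [0.5175 0.1978 0.1998] shift [106.7 124.2  79.7] turn [-0.0005  0.0005 -0.4108] gap 0.0707 gf 0.0 F [0.1 0.7 0.5]
[-0.53  0.65  0.13  1.83 -0.13  0.67 -0.63]
```

Request:
{"api": "servo_tool", "payload": {
  "targets": [
    [[106, 126, 80, 0, 0, -0.453, 0.8], [106, 126, 80, 0, 0, -0.453, 0.8], [106, 126, 80, 0, 0, -0.453, 0.8], [106, 126, 80, 0, 0, -0.453, 0.8], [106, 126, 80, 0, 0, -0.453, 0.8], [106, 126, 80, 0, 0, -0.453, 0.8], [106, 126, 80, 0, 0, -0.453, 0.8], [106, 126, 80, 0, 0, -0.453, 0.8], [106, 126, 80, 0, 0, -0.453, 0.8]]
  ]
}}

```text
time: 23.95
tcp_pos: [0.6687, 0.2611, 0.1208]
tcp_rot: [0.0, 0.653, 0.757, -0.0]
wrist_force: [-0.4, -0.4, -0.2]
finger_gap: 0.0705
gripper_force: 0.0
```

```bash
python3 -c "
from h import *
snap('scene','s5.png',(300,120,430,220),5)
go(.670,.262,.0135,8.4)"
```

```text
t 24.0 tcp [0.6688 0.2613 0.121 ] shift [  0.6   1.3 107.5] turn [-0.      0.0003  0.0013] gap 0.0701 gf 0.0 F [-0.7 -0.4  0.5]
```

View pics/s5.png

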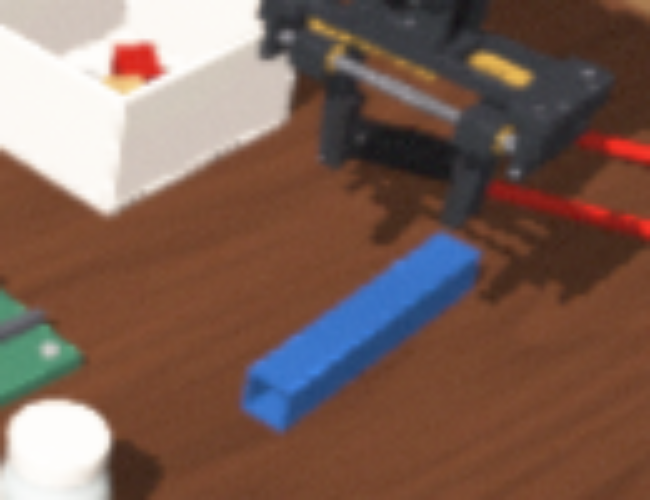

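The gripper hovers above the bar at its measured centre (fingers at (335,150) and (465,200), bar at (360,330)). Nothing is in the way, so I go down and grip.

Request:
{"api": "servo_tool", "payload": {
  "targets": [
    [[1, 1, 38, 0, 0, 0.001, 0.8], [1, 1, 75, 0, 0, 0.001, 0.8], [1, 1, 100, 0, 0, 0.001, 0.8], [1, 1, 107, 0, 0, 0.001, 0.8], [1, 1, 107, 0, 0, 0.001, 0.8], [1, 1, 107, 0, 0, 0.001, 0], [1, 1, 107, 0, 0, 0.001, 0], [1, 1, 107, 0, 0, 0.001, 0], [1, 1, 107, 0, 0, 0.001, 0], [1, 1, 107, 0, 0, 0.001, 0]]
  ]
}}

```text
time: 24.83
tcp_pos: [0.6709, 0.2629, 0.0141]
tcp_rot: [0.0, 0.653, 0.757, 0.001]
wrist_force: [0.1, 0.1, 0.2]
finger_gap: 0.0393
gripper_force: 0.0
```

Request:
{"api": "servo_tool", "payload": {
  "targets": [
    [[0, 0, 0, 0, 0, 0, 0], [0, 0, 0, 0, 0, 0, 0], [0, 0, 0, 0, 0, 0, 0], [0, 0, 0, 0, 0, 0, 0], [0, 0, 0, 0, 0, 0, 0]]
  ]
}}

```text
time: 25.25
tcp_pos: [0.6693, 0.2626, 0.0132]
tcp_rot: [-0.001, 0.653, 0.757, -0.001]
wrist_force: [-4.4, -1.0, 5.7]
finger_gap: 0.0298
gripper_force: 30.0
```

Request:
{"api": "servo_tool", "payload": {
  "targets": [
    [[0, 0, -15, 0, 0, 0, 0], [0, 0, -40, 0, 0, 0, 0], [0, 0, -75, 0, 0, 0, 0], [0, 0, -110, 0, 0, 0, 0], [0, 0, -120, 0, 0, 0, 0], [0, 0, -120, 0, 0, 0, 0]]
  ]
}}

```text
time: 25.75
tcp_pos: [0.673, 0.2635, 0.1369]
tcp_rot: [0.002, 0.653, 0.757, 0.003]
wrist_force: [0.1, 0.9, -3.4]
finger_gap: 0.0299
gripper_force: 30.0
```

```bash
python3 -c "
from h import *
go(.5225,-.04,.13,.5)"
```

```text
t 25.75 tcp [0.673  0.2635 0.1369] shift [-278.3 -193.3    5. ] turn [ 0.0074 -0.0022  0.138 ] gap 0.0299 gf 30.0 F [ 0.1  0.9 -3.4]
```

Request:
{"api": "servo_tool", "payload": {
  "targets": [
    [[-28, -19, 1, 0, 0, 0.02, 0], [-60, -42, 1, 0, 0, 0.04, 0], [-92, -64, 1, 0, 0, 0.06, 0], [-124, -86, 1, 0, 0, 0.08, 0], [-156, -108, 1, 0, 0, 0.1, 0], [-188, -131, 1, 0, 0, 0.12, 0], [-220, -153, 1, 0, 0, 0.137, 0], [-252, -175, 1, 0, 0, 0.137, 0], [-270, -188, 1, 0, 0, 0.137, 0], [-278, -193, 1, 0, 0, 0.137, 0]]
  ]
}}

```text
time: 26.58
tcp_pos: [0.5158, -0.0455, 0.1303]
tcp_rot: [-0.001, 0.706, 0.709, -0.004]
wrist_force: [-0.4, -0.8, -3.4]
finger_gap: 0.0297
gripper_force: 30.0
```

```bash
python3 -c "
from h import *
arm.get_image('scene')
go(.5225,-.055,.045,.5)
for n in ('bar','stop_face','stop_pointer'):
  print(n,[(np.round(d['point'],3).tolist(),round(d['confidence'],2)) for d in arm.spot_point('scene',n)[:2]])"
```

```text
t 26.63 tcp [ 0.5165 -0.0454  0.1305] shift [-9.3  6.5 85.5] turn [-0.0061  0.0031 -0.0048] gap 0.0294 gf 30.0 F [-1.3 -2.  -3.6]
bar [([0.514, -0.047, 0.129], 0.83), ([0.524, -0.174, 0.031], 0.43)]
stop_face [([0.524, -0.173, 0.03], 0.72)]
stop_pointer [([0.568, -0.19, 0.026], 0.8), ([0.526, -0.171, 0.029], 0.58)]
```

Request:
{"api": "servo_tool", "payload": {
  "targets": [
    [[-7, 5, 0, -0.003, 0.002, -0.005, 0], [-7, 5, 0, -0.003, 0.002, -0.005, 0], [-7, 5, 30, -0.003, 0.002, -0.005, 0], [-7, 5, 60, -0.003, 0.002, -0.005, 0], [-7, 5, 80, -0.003, 0.002, -0.005, 0], [-7, 5, 83, -0.003, 0.002, -0.005, 0], [-7, 5, 83, -0.003, 0.002, -0.005, 0], [-7, 5, 83, -0.003, 0.002, -0.005, 0]]
  ]
}}

```text
time: 27.45
tcp_pos: [0.526, -0.0472, 0.0495]
tcp_rot: [0.001, 0.702, 0.713, 0.002]
wrist_force: [0.3, -0.2, -2.9]
finger_gap: 0.0302
gripper_force: 30.0
```

```bash
python3 -c "
from h import *
arm.get_image('top')
go(.5225,-.055,.026,.5)
for n in ('bar','stop_face','jig'):
  print(n,[(np.round(d['point'],3).tolist(),round(d['confidence'],2)) for d in arm.spot_point('top',n)[:2]])
snap('scene','s6.png',(190,140,320,240),6)"
```

```text
t 27.5 tcp [ 0.5263 -0.0473  0.05  ] shift [-7.7 -4.  24. ] turn [ 0.005  -0.0017  0.0067] gap 0.0295 gf 30.0 F [ 0.8  0.6 -3. ]
bar []
stop_face [([0.523, -0.181, 0.029], 0.78)]
jig [([0.524, -0.092, -0.002], 0.67)]
```

View pics/s6.png

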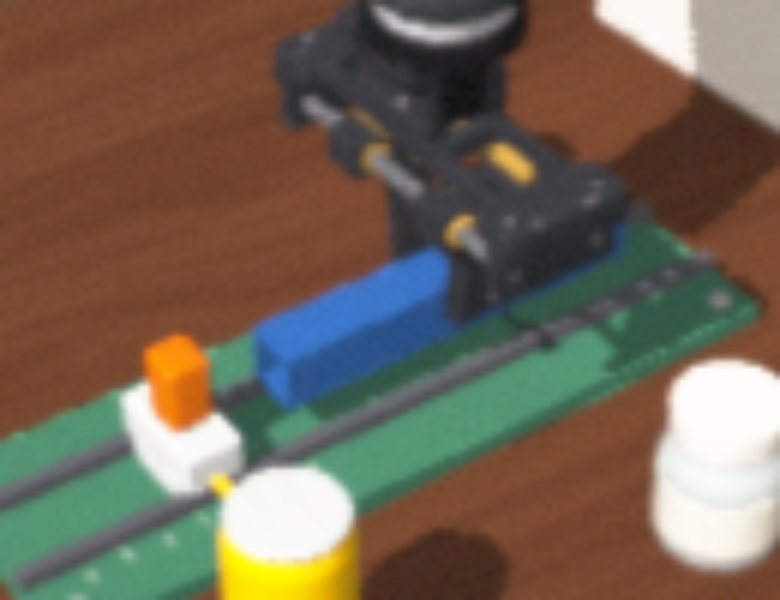

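Request:
{"api": "servo_tool", "payload": {
  "targets": [
    [[0, -3, 0, 0.002, 0, 0.004, 0], [0, -3, 8, 0.002, 0, 0.004, 0], [0, -3, 16, 0.002, 0, 0.004, 0], [0, -3, 21, 0.002, 0, 0.004, 0], [0, -3, 21, 0.002, 0, 0.004, 0], [0, -3, 21, 0.002, 0, 0.004, 0]]
  ]
}}

```text
time: 28.2
tcp_pos: [0.5216, -0.0476, 0.0272]
tcp_rot: [-0.001, 0.703, 0.711, 0.0]
wrist_force: [-0.4, -0.2, -2.9]
finger_gap: 0.0295
gripper_force: 30.0
```

Request:
{"api": "servo_tool", "payload": {
  "targets": [
    [[-5, 0, 0, 0, 0, 0, 0], [-10, 0, 0, 0, 0, 0, 0], [-15, 0, 0, 0, 0, 0, 0], [-20, 0, 0, 0, 0, 0, 0], [-20, 0, 0, 0, 0, 0, 0], [-20, 0, 0, 0, 0, 0, 0]]
  ]
}}

```text
time: 28.7
tcp_pos: [0.5224, -0.0683, 0.028]
tcp_rot: [-0.0, 0.704, 0.711, 0.001]
wrist_force: [0.3, 0.0, -3.4]
finger_gap: 0.0298
gripper_force: 30.0
```

Full weight is still carried and there's no contact yet. Small steps now.

Request:
{"api": "servo_tool", "payload": {
  "targets": [
    [[-1, 0, 0, 0, 0, 0, 0], [-2, 0, 0, 0, 0, 0, 0], [-3, 0, 0, 0, 0, 0, 0], [-4, 0, 0, 0, 0, 0, 0], [-5, 0, 0, 0, 0, 0, 0], [-5, 0, 0, 0, 0, 0, 0]]
  ]
}}

```text
time: 29.2
tcp_pos: [0.5224, -0.0729, 0.0278]
tcp_rot: [-0.0, 0.703, 0.711, 0.001]
wrist_force: [-0.2, -0.6, -3.6]
finger_gap: 0.0299
gripper_force: 30.0
```

Request:
{"api": "servo_tool", "payload": {
  "targets": [
    [[-1, 0, 0, 0, 0, 0, 0], [-2, 0, 0, 0, 0, 0, 0], [-2, 0, 0, 0, 0, 0, 0], [-2, 0, 0, 0, 0, 0, 0]]
  ]
}}

```text
time: 29.53
tcp_pos: [0.5224, -0.0747, 0.0278]
tcp_rot: [-0.0, 0.703, 0.711, 0.001]
wrist_force: [-0.1, 0.7, -3.5]
finger_gap: 0.0295
gripper_force: 30.0
```

Request:
{"api": "servo_tool", "payload": {
  "targets": [
    [[-1, 0, 0, 0, 0, 0, 0], [-2, 0, 0, 0, 0, 0, 0], [-2, 0, 0, 0, 0, 0, 0], [-2, 0, 0, 0, 0, 0, 0]]
  ]
}}

```text
time: 29.87
tcp_pos: [0.5224, -0.0767, 0.0278]
tcp_rot: [-0.0, 0.703, 0.711, 0.001]
wrist_force: [0.5, -0.4, -3.1]
finger_gap: 0.0297
gripper_force: 30.0
```

Request:
{"api": "servo_tool", "payload": {
  "targets": [
    [[-1, 0, 0, 0, 0, 0, 0], [-1, 0, 0, 0, 0, 0, 0], [-1, 0, 0, 0, 0, 0, 0]]
  ]
}}

```text
time: 30.12
tcp_pos: [0.5224, -0.0776, 0.0278]
tcp_rot: [-0.0, 0.703, 0.711, 0.001]
wrist_force: [-0.6, -0.8, -3.5]
finger_gap: 0.0299
gripper_force: 30.0
```

Request:
{"api": "servo_tool", "payload": {
  "targets": [
    [[-1, 0, 0, 0, 0, 0, 0], [-2, 0, 0, 0, 0, 0, 0], [-2, 0, 0, 0, 0, 0, 0], [-2, 0, 0, 0, 0, 0, 0]]
  ]
}}

```text
time: 30.45
tcp_pos: [0.5225, -0.0791, 0.0278]
tcp_rot: [-0.001, 0.703, 0.711, 0.001]
wrist_force: [0.6, 2.1, -3.6]
finger_gap: 0.0295
gripper_force: 30.0
```

```bash
python3 -c "
from h import *
snap('scene','s7.png',(200,160,270,230),8)"
```

```text
(no output)
```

View pics/s7.png

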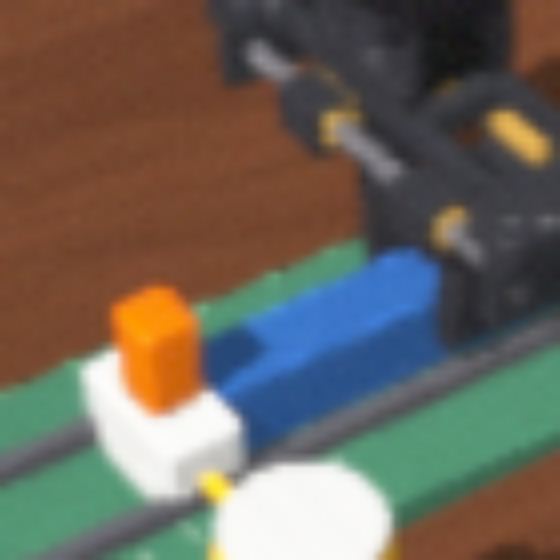

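s7 shows the bar's end (245,410) against the stop's face, and the force agrees (+2 N in y). Lower, release, lift.

Request:
{"api": "servo_tool", "payload": {
  "targets": [
    [[0, 0, 1, 0, 0, 0, 0], [0, 0, 2, 0, 0, 0, 0], [0, 0, 2.5, 0, 0, 0, 0], [0, 0, 2.5, 0, 0, 0, 0.6], [0, 0, 2.5, 0, 0, 0, 0.6], [0, 0, 2.5, 0, 0, 0, 0.6], [0, 0, 2.5, 0, 0, 0, 0.6], [0, 0, 2.5, 0, 0, 0, 0.6]]
  ]
}}

```text
time: 31.17
tcp_pos: [0.5225, -0.08, 0.0255]
tcp_rot: [-0.0, 0.703, 0.711, 0.001]
wrist_force: [-0.1, -0.9, 0.0]
finger_gap: 0.0528
gripper_force: 0.0
```

Request:
{"api": "servo_tool", "payload": {
  "targets": [
    [[0, 0, -20, 0, 0, 0, 0.6], [0, 0, -50, 0, 0, 0, 0.6], [0, 0, -90, 0, 0, 0, 0.6], [-20, -20, -130, 0, 0, 0, 0.6], [60, -30, -150, 0, 0, 0, 0.6], [100, -30, -150, 0, 0, 0, 0.6], [140, -30, -150, 0, 0, 0, 0.6], [180, -30, -150, 0, 0, 0, 0.6], [220, -30, -150, 0, 0, 0, 0.6], [260, -30, -150, 0, 0, 0, 0.6]]
  ]
}}

```text
time: 32.0
tcp_pos: [0.4896, 0.1509, 0.1759]
tcp_rot: [-0.0, 0.703, 0.711, 0.001]
wrist_force: [0.7, 0.2, 0.3]
finger_gap: 0.053
gripper_force: 0.0
```

Request:
{"api": "servo_tool", "payload": {
  "targets": [
    [[40, 0, 0, 0, 0, 0, 0.6], [80, 0, 0, 0, 0, 0, 0.6], [110, 0, 0, 0, 0, 0, 0.6], [110, 0, 0, 0, 0, 0, 0.6], [110, 0, 0, 0, 0, 0, 0.6]]
  ]
}}

```text
time: 32.42
tcp_pos: [0.488, 0.2613, 0.1755]
tcp_rot: [-0.001, 0.702, 0.712, 0.001]
wrist_force: [-0.1, -1.3, -0.2]
finger_gap: 0.0525
gripper_force: 0.0
```

Run:
```python
from h import *
im=arm.get_image('top')
a=im["color"][160:225,200:360]; cv2.imwrite('pics/t8.png',cv2.resize(a[:,:,::-1],None,fx=5,fy=5,interpolation=cv2.INTER_NEAREST))
for c in('top','scene'):
  if c=='scene': snap('scene','s8.png',(180,120,370,240),4.2)
  for n in ('bar','stop_face','stop_pointer','jig','scrap_tube','scrap_wood','scrap_channel'):
    print(n,[(np.round(d['point'],3).tolist(),round(d['confidence'],2)) for d in arm.spot_point(c,n)[:2]])
```

```text
bar [([0.523, -0.08, 0.029], 0.77), ([0.574, -0.195, 0.028], 0.7)]
stop_face [([0.523, -0.176, 0.028], 0.76), ([0.391, 0.313, 0.001], 0.68)]
stop_pointer [([0.567, -0.196, 0.027], 0.56)]
jig [([0.521, -0.093, -0.002], 0.89), ([0.53, -0.19, 0.067], 0.73)]
scrap_tube [([0.38, 0.336, 0.018], 0.79)]
scrap_wood []
scrap_channel [([0.379, 0.275, 0.021], 0.55)]
bar [([0.522, -0.077, 0.028], 0.71), ([0.567, -0.193, 0.027], 0.7)]
stop_face [([0.523, -0.176, 0.026], 0.88)]
stop_pointer [([0.57, -0.191, 0.026], 0.72)]
jig [([0.525, -0.099, 0.004], 0.69)]
scrap_tube [([0.378, 0.338, 0.023], 0.48)]
scrap_wood [([0.41, 0.295, 0.022], 0.41)]
scrap_channel []
```

View pics/t8.png

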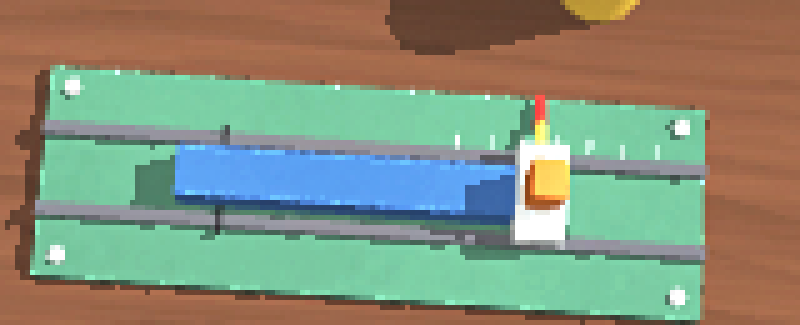

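View pics/s8.png

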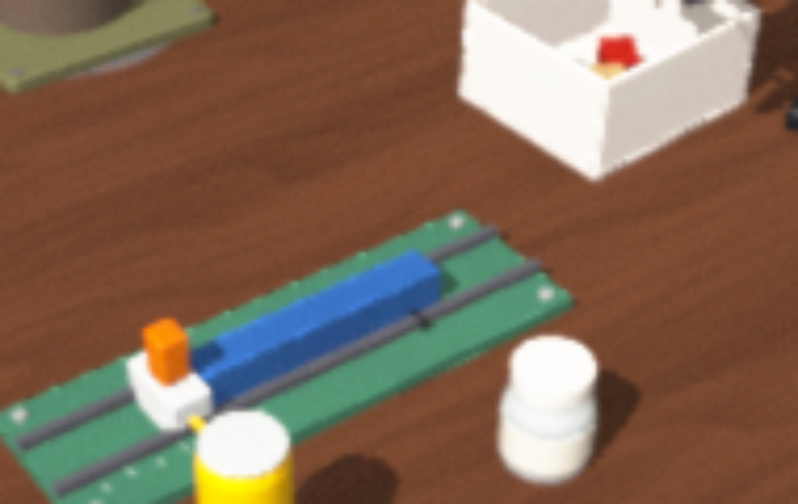

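t8 shows the pointer (540,130) on the red mark (540,105), and the bar straight in the channel with its end at the stop (515,195). s8 shows it lying flat, with scrap in the tub.

```bash
python3 -c "
from plant import arm
print(arm.hand_in())"
```

```text
the job is handed in; nothing more can be done
None
```

I handed the job in, but the hand-in gave no verdict; the last pictures show all three scraps in the tub, the pointer on the red mark and the bar flat in the channel against the stop, with the can, jar and hammer left alone.

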